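# Set a relief easel on its kickstand and hold it upright

### The job

The little folding easel with the plaster relief has tipped forward onto its stop, with its kickstand still folded up behind it. Swing the kickstand over and all the way down, then bring the frame up by its top rail until it stands upright with the kickstand's foot pressed on the rubber rest. Finish while still holding the rail there with a light steady push toward the kickstand, because the relief would tip it forward again if let go; do not force the frame over backward, and leave the other things on the table where they stand.

Things in the scene. Friction and masses are not known exactly. Their poses are not given: they have to be found in the camera images.
- easel_base: dark wooden base plate of the easel, fixed to the table, 270 x 200 x 12 mm (90 mm to its +x, 180 mm to its -x). Origin on the table straight below the hub axis. Its +x is the easel's front (side of the relief; the frame leans that way at the start), its -x the back (side of the kickstand, roughly toward the robot), y along the hub axis, z up. Place and yaw vary.
- easel_frame (a joint): lean of the frame about the hub axis, rad: 0 = upright, positive = forward (base's +x), stop at 0.45 where it rests at the start, negative = over backward, stop at -0.4. Free-turning, no spring, front-heavy: let go anywhere from upright to the stop, it falls forward. About 4 N at the rail lift it from the stop, 1 N holds it at upright.
- top_rail: round wooden top rail of the frame, diameter 16 mm, 176 mm long, the gripping place. Origin at its middle, 185 mm from the hub axis, y along the rail; at upright 217 mm above the table, straight above the hub axis. Under it is an open window 47 mm high to the board's upper edge.
- kickstand (a joint): swing of the kickstand, rad: 0 = folded up, parallel to the frame, 2.288 = fully down on its own stop. No spring: gravity keeps it folded until it is swung backward past vertical above its pivot (about 0.45 rad with the frame on its stop); then it falls to its stop by itself. Under 2 N at the foot moves it. With it down, the foot meets the rest when the frame is upright.
- kick_foot: black round cross-bar at the kickstand's free end, diameter 18 mm, 80 mm long, y along its length, origin at its middle, 140 mm from the kickstand's pivot (10 mm thick steel rod). Folded, it stands about 50 mm above the top rail and can be pushed or pinched there.
- foot_rest: flat black rubber rest on the back part of the base plate, 50 x 120 x 4 mm, top 16 mm above the table, origin under its middle, 137.5 mm behind the hub axis (base's -x), where the foot lands. A steel toe stop stands across it, 14 mm high above the rubber, its face 11 mm behind the origin: it keeps the foot from sliding outward, so the frame stops at upright
- lidded_pot: small bisque jar with a neck, 66 x 66 x 82 mm, beside the easel; leave it. Origin under its middle
- gold_tin: olive round tin, 68 x 68 x 74 mm, beside the easel; leave it. Origin under its middle
- mug_cream: cream mug with an angular handle, 75 x 110 x 118 mm; leave it. Origin under its middle
- celadon_bowl: pale green bowl, 119 x 120 x 58 mm; leave it. Origin under its middle
- rib_kidney: flat wooden kidney-shaped rib, 52 x 92 x 9 mm; leave it. Origin under its middle
- hub_axis (a point): middle of the hub axis on which the frame turns, 32 mm above the table, between two steel cheeks on the base plate
- relief: white plaster roundel, 88 mm across, standing 50 mm out of the front of the frame's plywood board. Origin at the middle of its back. The board is 150 mm wide and reaches from 34 to 130 mm from the hub axis, between two grey tubes 156 mm apart. About 0.65 kg, varies
- kick_pivot (a point): pivot of the kickstand on the frame's back, 85 mm from the hub axis toward the rail and 32 mm behind the frame's plane

How it is judged:
By the outcome, as a careful person would: the job done as asked, in the order asked, and still so for the second after the job is handed in, while the arm keeps its last pose, push and grip.
It also fails if it takes over 54 s, if anything falls off the work surface, if the arm or the gripper's body presses on something with over 40 N, if the wrist force passes 120 N, or if a joint passes its speed limit or range.

### The arm

A 6-joint arm with a two-finger parallel gripper is mounted at the origin on a cart in front of the work surface, level with it; the furniture and walls round the work are solid. World frame = base frame: x ahead of the robot, y to its left, z up, the work surface at z = 0. Lengths are in m, angles in rad, forces in N, time in s.
With the tool pointing down it reaches from about 0.35 to 0.775 m from the base axis. Payload 7.3 kg.
Tool frame: the origin (TCP) lies at the very end of the fingers, on their centre line; the grasp point (between the pads) lies 19 mm behind it; z points along the fingers, x is the direction in which the jaws open and shut, and the axes are right-handed (so a half turn about z gives the same grasp; the last joint's range is limited). The gripper opens to 92 mm and grips with 3 to 60 N. Pads are 19 mm wide; open, the fingers measure 130 mm over their backs; the gripper's body (75 mm by 190 mm) begins 47 mm behind the grasp point.
Start: joints at [-1.354, 0.342, 1.524, -0, 1.275, -0.146], TCP at [0.186, -0.491, 0.227] pointing down, gripper open.
Joint ranges: [-2.53, 2.53], [-0.77, 2.02], [0.04, 2.7], [-1, 4.14], [0.28, 2.66], [-3.11, 3.11]. Speed limits (rad/s): [2.57, 2.57, 3.14, 3.14, 3.14, 3.14].

### API

Orientations are given as [roll, pitch, yaw] about the fixed x, y, z axes, in that order (R = Rz(yaw) Ry(pitch) Rx(roll)).
In Python, from cell import observe, read_camera, camera_params, hand_in gives the robot as it stands.
- The arm moves only by the tool apply_moves, never from a script. Its argument "increments" is a list of rows, each an object with "grip": the opening, from 0 (shut) to 1 (fully open); "linear": the shift along the world's x, y, z in mm, a list of three; "turn": the turn, a rotation vector about the world's x, y, z in units of 6 degrees (1.0 is 6 degrees), a list of three. A call has 1 to 10 rows; each row is the pose to reach, as a shift and turn from the pose commanded when the call began; what a row does not reach only later rows make up. A row lasts 1/10 s, in which the tool goes at most 50 mm and 8.59 degrees, less where a joint would pass 70% of its speed; a pose out of reach is approached as far as the arm can. A call with a gripper value outside its range is refused whole. The fingers move at their own pace and stop on an object; "grip_force" is the grip in N (left out, the last holds). Time passes only in rows, so rows that repeat a pose let the fingers close. It gives the time, the measured TCP pose, the force and the opening at its end, in the units of the state.
- observe(): the state, without advancing time (a new reading comes with each control period).
- read_camera(name): name is "scene" or "side" or "wrist"; returns the picture (480x640x3 uint8, red, green, blue); there is no depth.
- camera_params(name): a dict with "camera_matrix" (3x3 intrinsics, pixels), "k1" (the pictures are not rectified: a ray, as slopes to the right and down, at radius r is drawn at 1 + k1 r^2 times it, then the intrinsics apply), "world_to_cam" (4x4, takes a point from world to camera coordinates); the wrist camera has in their place "hand_eye" (4x4, takes a point from camera to tool coordinates, whose origin is the TCP and whose axes are the tool frame's). Camera axes: x right, y up, looking along -z (the intrinsics and any distortion apply to the point x, -y, -z); pixel columns grow to the right and rows downward; lengths in m; the calibration is good to about 2 mm. A picture is of the moment at which its call begins: read the wrist's pose just before it. camera_params takes no time and is no camera call.
- hand_in(): hands the job in, once; it reports no verdict.
The state is a dict: "time": time; "qpos": joint angles; "qvel": joint speeds; "joint_efforts": joint torques, N m; "tool_pos": TCP position; "tool_rot": TCP orientation; "contact_force": force on the tool from outside, world axes, zero at the start; "torque": the same for the moment, N m; "opening": finger opening in m.
Only numpy, scipy, OpenCV 4.12 (cv2) and the standard library are available. Lean on these libraries where they do the work, as an engineer would, in place of code of your own. Each camera call takes 0.05 s, during which the arm holds its last target.

## Working session

There is one attempt and no reset: what is moved stays moved. The work goes in short steps, Python scripts to look and compute and a tool call to move; the robot and the scene stay as the last step left them, time stands still between calls to the robot, and variables do not carry over. Pictures are saved under pics/ and viewed, and the job is handed in when it is done.

Besides the shell and the picture viewer there is one more tool, called after ">>>" as name(argument=value, ...), one argument or row to a line, values as JSON. apply_moves: Moves the arm, as the interface text tells. Its arguments: {"type":"object","properties":{"increments":{"type":"array","items":{"type":"object","properties":{"grip":{"type":"number"},"linear":{"type":"array","items":{"type":"number"}},"turn":{"type":"array","items":{"type":"number"}}}}},"grip_force":{"type":"number"}},"required":["increments"]}

```bash
mkdir -p pics; ls; python3 - <<'E'
from cell import *
import cv2
s=observe();print(s)
for n in("scene","side","wrist"):
    im=read_camera(n);cv2.imwrite(f"pics/{n}0.png",im[:,:,::-1]);print(n,camera_params(n))
E
```

```text
pics
{'time': 0.0, 'qpos': array([-1.35399188e+00,  3.42704913e-01,  1.52501813e+00,  1.08576510e-06,
        1.27536894e+00, -1.46014014e-01]), 'qvel': array([ 1.60326705e-03,  2.33377067e-05, -9.31921873e-04,  1.55402358e-03,
       -1.26351408e-03,  2.36227916e-04]), 'joint_efforts': array([ 1.84697296e-04, -4.31239700e+01, -2.44219244e+01,  7.15863146e-02,
        5.58734138e-02, -1.38869527e-04]), 'tool_pos': array([ 0.18625562, -0.49042362,  0.22605381]), 'tool_rot': array([-3.14137348e+00,  1.48322531e-03, -1.20797802e+00]), 'contact_force': array([ 0.16514547, -0.7980017 , -1.37065658]), 'torque': array([-0.01506671, -0.02598991, -0.01176305]), 'opening': 0.09148824021065016}
scene {'camera_matrix': array([[434.41526174,   0.        , 330.01281335],
       [  0.        , 434.41526174, 237.52939842],
       [  0.        ,   0.        ,   1.        ]]), 'k1': 0.017442389559962447, 'world_to_cam': array([[-0.64226774, -0.76621144, -0.02030235,  0.31129617],
       [ 0.55070703, -0.4797231 ,  0.68307211, -0.44449701],
       [-0.53311717,  0.42753453,  0.7300687 , -1.10651173],
 
[... 391 characters left out ...]
 -0.15035294],
       [-0.16958711, -0.84680934,  0.50413703, -1.55511195],
       [ 0.        ,  0.        ,  0.        ,  1.        ]])}
wrist {'camera_matrix': array([[376.49915962,   0.        , 325.44731434],
       [  0.        , 376.49915962, 236.00837669],
       [  0.        ,   0.        ,   1.        ]]), 'k1': -0.023463837340182897, 'hand_eye': array([[ 9.99999753e-01,  2.17384203e-04, -6.69105591e-04,
        -8.97151817e-05],
       [ 3.39375091e-05, -9.64863504e-01, -2.62751628e-01,
        -7.08341545e-02],
       [-7.02713618e-04,  2.62751540e-01, -9.64863272e-01,
        -1.57940416e-01],
       [ 0.00000000e+00,  0.00000000e+00,  0.00000000e+00,
         1.00000000e+00]])}
```

View pics/scene0.png

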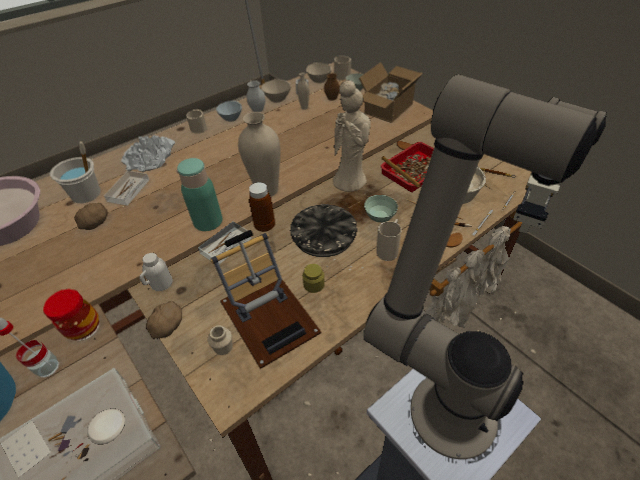

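View pics/side0.png

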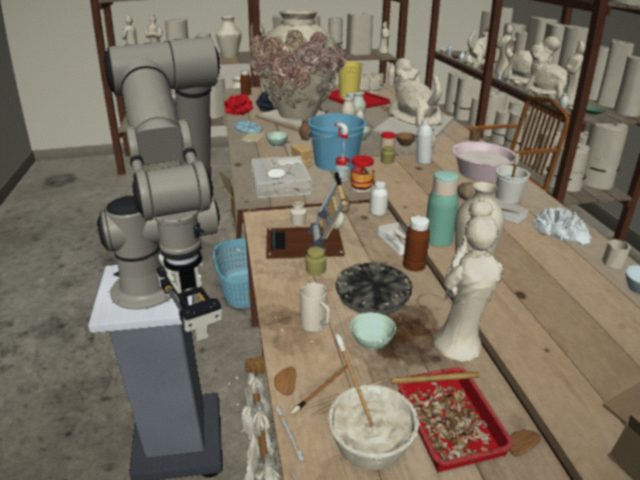

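The easel is at scene pixels about (265,300), pot at (220,340), tin at (313,278). I'll zoom in for exact points.

```bash
cat > h.py <<'E'
import numpy as np,cv2
from cell import *
from scipy.spatial.transform import Rotation as R
def und(n,u,v,P=None):
    P=P or camera_params(n);K=P["camera_matrix"];k=P["k1"]
    d=np.array([(u-K[0,2])/K[0,0],(v-K[1,2])/K[1,1]]);x=d.copy()
    for _ in range(30): x=d/(1+k*(x@x))
    return np.array([x[0],-x[1],-1.])
def proj(n,p,T=None):
    P=camera_params(n);K=P["camera_matrix"];k=P["k1"]
    W=P["world_to_cam"] if T is None else T
    p=np.atleast_2d(p);c=p@W[:3,:3].T+W[:3,3]
    x=np.stack([c[:,0],-c[:,1]],1)/(-c[:,2:]);x=x*(1+k*(x**2).sum(1,keepdims=True))
    return x*[K[0,0],K[1,1]]+[K[0,2],K[1,2]]
def ray(n,u,v):
    W=camera_params(n)["world_to_cam"];d=W[:3,:3].T@und(n,u,v);o=-W[:3,:3].T@W[:3,3];return o,d
def onz(n,u,v,z):
    o,d=ray(n,u,v);return o+d*(z-o[2])/d[2]
def wristT(s):
    H=camera_params("wrist")["hand_eye"];T=np.eye(4)
    T[:3,:3]=R.from_euler("xyz",s["tool_rot"]).as_matrix();T[:3,3]=s["tool_pos"]
    return np.linalg.inv(T@H)
def model(xy,yaw,lean,sw):
    """base->world pts"""
    B=R.from_euler("z",yaw).as_matrix();t=np.array([*xy,0])
    w=lambda b:B@np.array(b,float)+t
    L=R.from_euler("y",lean).as_matrix()
    f=lambda q:w(np.array([0,0,.032])+L@np.array(q,float))   # frame coords
    K=R.from_euler("y",-sw).as_matrix()
    k=lambda q:f(np.array([-.032,0,.085])+K@np.array(q,float))
    return w,f,k
def draw(im,n,xy,yaw,lean,sw,T=None,sc=1,off=(0,0)):
    w,f,k=model(xy,yaw,lean,sw)
    L=[]
    c=[w((x,y,.012)) for x,y in((.09,.1),(.09,-.1),(-.18,-.1),(-.18,.1))]
    L+= [(c[i],c[(i+1)%4],(0,255,255)) for i in range(4)]
    c=[w((-.1375+x,y,.016)) for x,y in((.025,.06),(.025,-.06),(-.025,-.06),(-.025,.06))]
    L+= [(c[i],c[(i+1)%4],(255,255,0)) for i in range(4)]
    L.append((f((0,-.088,.185)),f((0,.088,.185)),(0,0,255)))
    L.append((f((0,-.078,0)),f((0,-.078,.185)),(0,0,255)));L.append((f((0,.078,0)),f((0,.078,.185)),(0,0,255)))
    L.append((k((0,-.04,.14)),k((0,.04,.14)),(0,255,0)));L.append((k((0,0,0)),k((0,0,.14)),(0,255,0)))
    for a,b,col in L:
        p=(proj(n,np.array([a,b]),T)-off)*sc
        cv2.line(im,tuple(int(v) for v in p[0]),tuple(int(v) for v in p[1]),col,1,cv2.LINE_AA)
    return im
E
python3 - <<'E'
import cv2
a=cv2.imread("pics/scene0.png")[220:370,190:340];cv2.imwrite("pics/sc_z.png",cv2.resize(a,None,fx=4,fy=4,interpolation=2))
a=cv2.imread("pics/side0.png")[165:285,250:370];cv2.imwrite("pics/si_z.png",cv2.resize(a,None,fx=5,fy=5,interpolation=2))
E
```

```text
(no output)
```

View pics/sc_z.png

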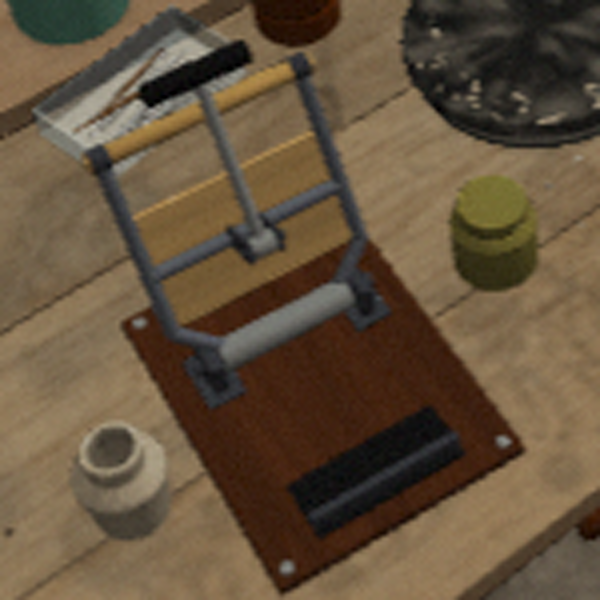

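View pics/si_z.png

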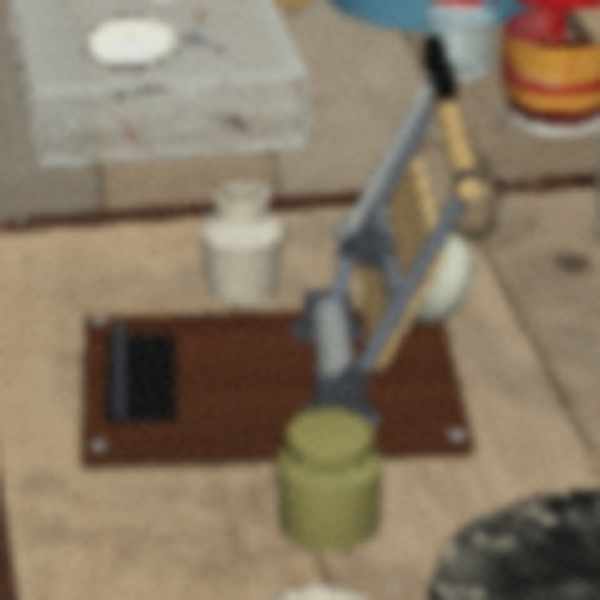

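Plate corners in the scene picture: (221,300.5), (260,367.5), (320.5,332), (283,279.5). In the side picture the back corners are (267,229) and (267.5,258), and the front corner is (344,255.5). I'll fit the pose from these.

```bash
python3 - <<'E'
from h import *
from scipy.optimize import least_squares
# base coords -> px (scene)  front-left(+x,+y?) 
sc={(.09,.1,.012):(125,322),(-.18,.1,.012):(281,590),(-.18,-.1,.012):(522,447),(.09,-.1,.012):(372,238)}
si={(-.18,.1,.012):(85,318),(-.18,-.1,.012):(85,466),(.09,-.1,.012):(472,453)}
fr={(0,.088,.185):(98,159),(0,-.088,.185):(302,67)}
ft={(0,.04,.14):(146,93),(0,-.04,.14):(246,55)}
def res(p):
    w,f,k=model(p[:2],p[2],p[3],0)
    r=[]
    for b,q in sc.items(): r.append(proj("scene",w(b))[0]-(np.array(q)/4+[190,220]))
    for b,q in si.items(): r.append(proj("side",w(b))[0]-(np.array(q)/5+[250,165]))
    for b,q in fr.items(): r.append(proj("scene",f(b))[0]-(np.array(q)/4+[190,220]))
    for b,q in ft.items(): r.append(proj("scene",k(b))[0]-(np.array(q)/4+[190,220]))
    return np.concatenate(r)
o=onz("scene",260,320,.012);print(o)
s=least_squares(res,[o[0],o[1],0,.45],loss="soft_l1");print(s.x,res(s.x).reshape(-1,2).round(1))
w,f,k=model(s.x[:2],s.x[2],s.x[3],0)
for n,p in dict(rail=f((0,0,.185)),foot=k((0,0,.14)),pivot=k((0,0,0)),hub=f((0,0,0)),rest=w((-.1375,0,.016)),railup=w((0,0,.217))).items():print(n,p.round(4))
print("tin",onz("scene",190+495/4,220+268/4,.0),"pot",onz("scene",190+125/4,220+515/4,0))
for n,o,sc_,sz in(("scene",(190,220),4,150),("side",(250,165),5,120)):
    a=cv2.imread(f"pics/{n}0.png")[o[1]:o[1]+sz,o[0]:o[0]+sz];a=cv2.resize(a,None,fx=sc_,fy=sc_,interpolation=2)
    draw(a,n,s.x[:2],s.x[2],s.x[3],0,sc=sc_,off=o);cv2.imwrite(f"pics/{n}_fit.png",a)
E
```

```text
[0.54189128 0.22304464 0.012     ]
[ 0.58235233  0.18532744 -0.12064052  0.46712583] [[-0.5 -1.2]
 [-0.  -0.2]
 [ 1.6 -0.3]
 [-5.2 -8.5]
 [-1.4 -2.2]
 [-2.5 -3.4]
 [-0.8 -3. ]
 [-2.3  0.7]
 [ 3.  -2.1]
 [-0.3  0.2]
 [ 1.2 -2.2]]
rail [0.6651 0.1753 0.1972]
foot [0.6546 0.1766 0.2473]
pivot [0.592  0.1842 0.1223]
hub [0.5824 0.1853 0.032 ]
rest [0.4459 0.2019 0.016 ]
railup [0.5824 0.1853 0.217 ]
tin [0.53962863 0.02159302 0.        ] pot [0.54187307 0.35721258 0.        ]
```

View pics/scene_fit.png

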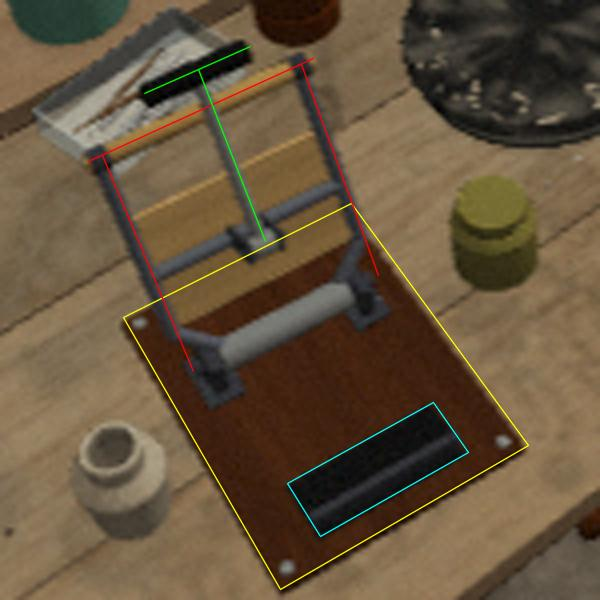

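View pics/side_fit.png

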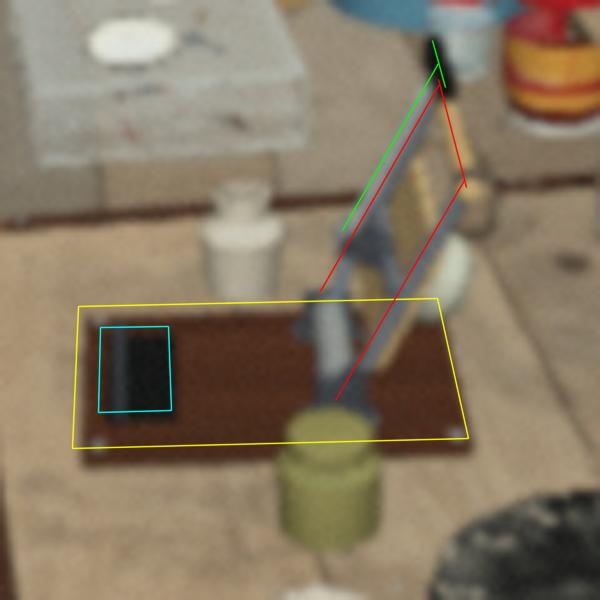

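The fourth scene corner was hidden, so I'll drop it and add the rest's corners.

```bash
python3 - <<'E'
from h import *
from scipy.optimize import least_squares
sc={(.09,.1,.012):(123,322),(-.18,.1,.012):(281,592),(-.18,-.1,.012):(524,447)}
# left-edge/plate lines fine
sir={(-.18,.1,.012):(84,316),(-.18,-.1,.012):(85,466),(.09,-.1,.012):(472,453),(-.1375+.025,.06,.016):(174,335),(-.1375+.025,-.06,.016):(176,420)}
scr={(-.1375+.025,.06,.016):(290,488),(-.1375+.025,-.06,.016):(432,406)}
fr={(0,.088,.193):(96,150),(0,-.088,.193):(300,56)}
frs={(0,-.088,.185):(473,190)}
ft={(0,.04,.14):(146,93),(0,-.04,.14):(246,55)}
fts={(0,.04,.14):(433,40),(0,-.04,.14):(447,90)}
S=lambda q:np.array(q)/4+[190,220]
D=lambda q:np.array(q)/5+[250,165]
def res(p):
    w,f,k=model(p[:2],p[2],.45,0)
    r=[]
    for d in(sc,scr):
        for b,q in d.items(): r.append(proj("scene",w(b))[0]-S(q)+p[3:5])
    for b,q in sir.items(): r.append(proj("side",w(b))[0]-D(q)+p[5:7])
    for b,q in fr.items(): r.append(proj("scene",f(b))[0]-S(q)+p[3:5])
    for b,q in ft.items(): r.append(proj("scene",k(b))[0]-S(q)+p[3:5])
    for b,q in frs.items(): r.append(proj("side",f(b))[0]-D(q)+p[5:7])
    for b,q in fts.items(): r.append(proj("side",k(b))[0]-D(q)+p[5:7])
    return np.concatenate(r+[p[3:]*1.0])
o=onz("scene",260,320,.012)
s=least_squares(res,[o[0],o[1],0,0,0,0,0],loss="soft_l1");print(s.x.round(4),res(s.x)[:-4].reshape(-1,2).round(1).tolist())
w,f,k=model(s.x[:2],s.x[2],.45,0)
for n,p in dict(rail=f((0,0,.185)),foot=k((0,0,.14)),pivot=k((0,0,0)),hub=f((0,0,0)),rest=w((-.1375,0,.016)),railup=w((0,0,.217))).items():print(n,p.round(4))
for m in("scene","side"):
  pass
for n,o,sc_,sz in(("scene",(190,220),4,150),("side",(250,165),5,120)):
    a=cv2.imread(f"pics/{n}0.png")[o[1]:o[1]+sz,o[0]:o[0]+sz];a=cv2.resize(a,None,fx=sc_,fy=sc_,interpolation=2)
    draw(a,n,s.x[:2],s.x[2],.45,0,sc=sc_,off=o);cv2.imwrite(f"pics/{n}_fit.png",a)
E
```

```text
Traceback (most recent call last):
  File "h.py", line 10, in proj
    P=camera_params(n);K=P["camera_matrix"];k=P["k1"]
ValueError: time passes only in moves, steps and waits
```

View pics/wrist0.png

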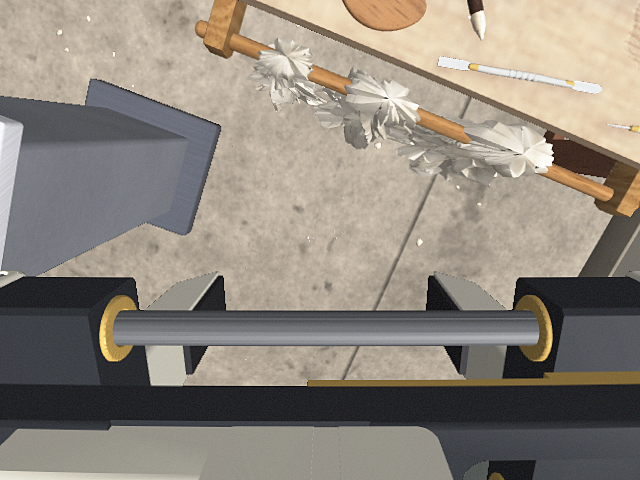

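```bash
sed -i 's/^from cell import \*/from cell import *\nfrom functools import lru_cache\nimport cell\ncamera_params=lru_cache(None)(cell.camera_params)/' h.py
cat > fit.py <<'E'
from h import *
from scipy.optimize import least_squares
sc={(.09,.1,.012):(123,322),(-.18,.1,.012):(281,592),(-.18,-.1,.012):(524,447)}
sir={(-.18,.1,.012):(84,316),(-.18,-.1,.012):(85,466),(.09,-.1,.012):(472,453),(-.1375+.025,.06,.016):(174,335),(-.1375+.025,-.06,.016):(176,420)}
scr={(-.1375+.025,.06,.016):(290,488),(-.1375+.025,-.06,.016):(432,406)}
fr={(0,.088,.193):(96,150),(0,-.088,.193):(300,56)}
frs={(0,-.088,.185):(473,190)}
ft={(0,.04,.14):(146,93),(0,-.04,.14):(246,55)}
fts={(0,.04,.14):(433,40),(0,-.04,.14):(447,90)}
S=lambda q:np.array(q)/4+[190,220]
D=lambda q:np.array(q)/5+[250,165]
def res(p):
    w,f,k=model(p[:2],p[2],.45,0)
    r=[]
    for d in(sc,scr):
        for b,q in d.items(): r.append(proj("scene",w(b))[0]-S(q)+p[3:5])
    for b,q in sir.items(): r.append(proj("side",w(b))[0]-D(q)+p[5:7])
    for b,q in fr.items(): r.append(proj("scene",f(b))[0]-S(q)+p[3:5])
    for b,q in ft.items(): r.append(proj("scene",k(b))[0]-S(q)+p[3:5])
    for b,q in frs.items(): r.append(proj("side",f(b))[0]-D(q)+p[5:7])
    for b,q in fts.items(): r.append(proj("side",k(b))[0]-D(q)+p[5:7])
    return np.concatenate(r+[p[3:]*1.0])
o=onz("scene",260,320,.012)
s=least_squares(res,[o[0],o[1],0,0,0,0,0],loss="soft_l1");print(s.x.round(4),res(s.x)[:-4].reshape(-1,2).round(1).tolist())
w,f,k=model(s.x[:2],s.x[2],.45,0)
for n,p in dict(rail=f((0,0,.185)),foot=k((0,0,.14)),pivot=k((0,0,0)),hub=f((0,0,0)),rest=w((-.1375,0,.016)),railup=w((0,0,.217))).items():print(n,p.round(4))
for n,o,sc_,sz in(("scene",(190,220),4,150),("side",(250,165),5,120)):
    a=cv2.imread(f"pics/{n}0.png")[o[1]:o[1]+sz,o[0]:o[0]+sz];a=cv2.resize(a,None,fx=sc_,fy=sc_,interpolation=2)
    draw(a,n,s.x[:2],s.x[2],.45,0,sc=sc_,off=o);cv2.imwrite(f"pics/{n}_fit.png",a)
E
python3 fit.py
```

```text
[ 0.5851  0.1842 -0.1123 -0.2228  1.4985  0.4484  1.3304] [[-0.5, -0.1], [0.1, -0.2], [0.8, -0.1], [-0.6, -0.5], [0.1, -0.4], [-0.2, -0.2], [-0.9, -1.8], [0.7, -1.6], [0.1, -0.2], [0.4, -0.3], [-3.1, 1.8], [2.2, -0.7], [-0.4, 1.7], [1.1, -0.9], [-0.6, 0.5], [0.0, 1.1], [-0.1, 0.5]]
rail [0.665  0.1752 0.1986]
foot [0.6537 0.1765 0.2485]
pivot [0.5932 0.1833 0.1225]
hub [0.5851 0.1842 0.032 ]
rest [0.4484 0.1996 0.016 ]
railup [0.5851 0.1842 0.217 ]
```

```bash
python3 -c "
import cv2,numpy as np
a=cv2.imread('pics/scene_fit.png');b=cv2.imread('pics/side_fit.png')
cv2.imwrite('pics/both.png',cv2.resize(np.hstack([a,b]),(800,400),interpolation=3))"
```

```text
(no output)
```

View pics/both.png

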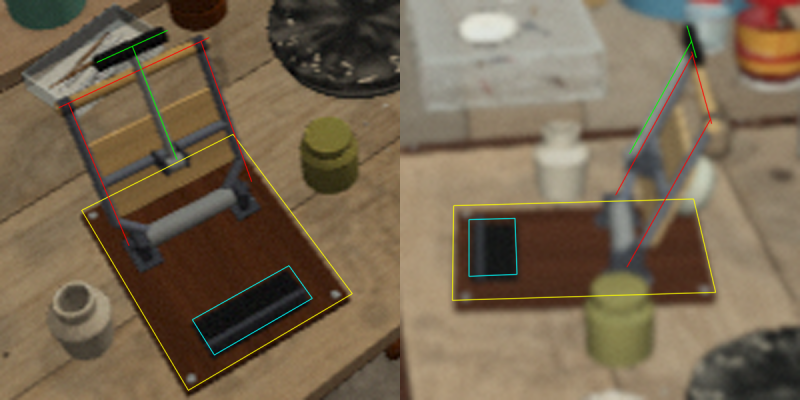

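```bash
python3 - <<'E'
from h import *
for n,b in dict(brown=((263,228),(258,186)),teal=(( 207,226),(190,164)),white=((160,288),(150,256)),vase=((262,190),(257,118)),statue=((350,186),(348,88)),mug=((388,256),(389,226))).items():
    p=onz("scene",*b[0],0);o,d=ray("scene",*b[1])
    t=((p-o)[:2]@d[:2])/(d[:2]@d[:2]);print(n,p.round(3),"top",(o+d*t)[2].round(3))
print((np.array([.7,.17,.3])-observe()["tool_pos"]))
E
```

```text
brown [ 0.866 -0.004  0.   ] top 0.195
teal [1.009 0.144 0.   ] top 0.277
white [0.859 0.397 0.   ] top 0.147
vase [ 1.044 -0.119  0.   ] top 0.317
statue [ 0.833 -0.395  0.   ] top 0.414
mug [ 0.477 -0.249  0.   ] top 0.143
[0.51372608 0.66053247 0.07380368]
```

>>> apply_moves(
  increments=[
    {"grip":0,"linear":[0,0,50],"turn":[0,0,0]},
    {"grip":0,"linear":[15,20,94],"turn":[0,0,0]},
    {"grip":0,"linear":[40,52,94],"turn":[0,0,1]},
    {"grip":0,"linear":[70,90,94],"turn":[0,0,2]},
    {"grip":0,"linear":[100,128,94],"turn":[0,0,3]},
    {"grip":0,"linear":[130,166,94],"turn":[0,0,4]},
    {"grip":0,"linear":[160,204,94],"turn":[0,0,5]},
    {"grip":0,"linear":[190,243,94],"turn":[0,0,6]},
    {"grip":0,"linear":[220,281,94],"turn":[0,0,7]},
    {"grip":0,"linear":[250,320,94],"turn":[0,0,8]},
  ],
)

```text
time: 1.15
tool_pos: [0.4371, -0.169, 0.3207]
tool_rot: [3.141, -0.0, -0.366]
contact_force: [0.4, -0.1, -0.3]
opening: 0.0163
```

>>> apply_moves(
  increments=[
    {"grip":0,"linear":[30,38,0],"turn":[0,0,1]},
    {"grip":0,"linear":[60,77,0],"turn":[0,0,2]},
    {"grip":0,"linear":[90,115,0],"turn":[0,0,2.47]},
    {"grip":0,"linear":[120,153,0],"turn":[0,0,2.47]},
    {"grip":0,"linear":[150,192,0],"turn":[0,0,2.47]},
    {"grip":0,"linear":[180,230,0],"turn":[0,0,2.47]},
    {"grip":0,"linear":[210,268,0],"turn":[0,0,2.47]},
    {"grip":0,"linear":[240,306,0],"turn":[0,0,2.47]},
    {"grip":0,"linear":[267,341,0],"turn":[0,0,2.47]},
    {"grip":0,"linear":[267,341,0],"turn":[0,0,2.47]},
  ],
)

```text
time: 2.15
tool_pos: [0.7051, 0.1751, 0.3152]
tool_rot: [-3.141, 0.005, -0.107]
contact_force: [-0.6, -0.6, -1.0]
opening: 0.0006
```

```bash
cat > look.py <<'E'
import sys
from h import *
tag=sys.argv[1]; xy=(.5851,.1842);yaw=-.1123
lean=float(sys.argv[2]);sw=float(sys.argv[3])
s=observe();print(s["time"],s["tool_pos"].round(4),s["tool_rot"].round(3),s["contact_force"].round(1),s["opening"].round(4),s["qpos"].round(2))
for n in sys.argv[4:]:
    im=read_camera(n)[:,:,::-1].copy()
    if n=="wrist": T=wristT(s);o=(0,0);c=1;a=im
    else:
        T=None;o,c,z=((150,160),4,200) if n=="scene" else((240,125),5,160)
        a=cv2.resize(im[o[1]:o[1]+int(z*.75),o[0]:o[0]+z],None,fx=c,fy=c,interpolation=2)
    cv2.imwrite(f"pics/{tag}_{n}_raw.png",a)
    draw(a,n,xy,yaw,lean,sw,T=T,sc=c,off=o);cv2.imwrite(f"pics/{tag}_{n}.png",a)
E
python3 look.py a .45 0 wrist scene
```

```text
Traceback (most recent call last):
  File "look.py", line 5, in <module>
    s=observe();print(s["time"],s["tool_pos"].round(4),s["tool_rot"].round(3),s["contact_force"].round(1),s["opening"].round(4),s["qpos"].round(2))
                                                                                                          ^^^^^^^^^^^^^^^^^^
AttributeError: 'float' object has no attribute 'round'
```

```bash
sed -i 's/s\["opening"\].round(4)/round(s["opening"],4)/' look.py; python3 look.py a .45 0 wrist scene
```

```text
2.15 [0.7051 0.1751 0.3152] [-3.141  0.005 -0.107] [-0.6 -0.6 -1. ] 0.0006 [0.14 0.75 0.6  0.   1.8  0.24]
```

View pics/a_wrist.png

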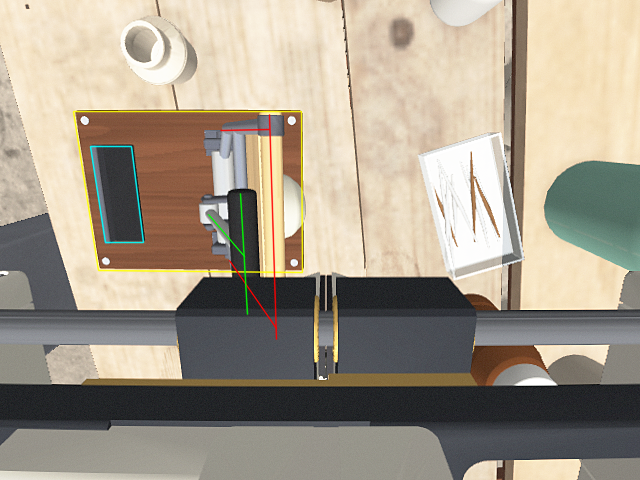

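View pics/a_scene.png

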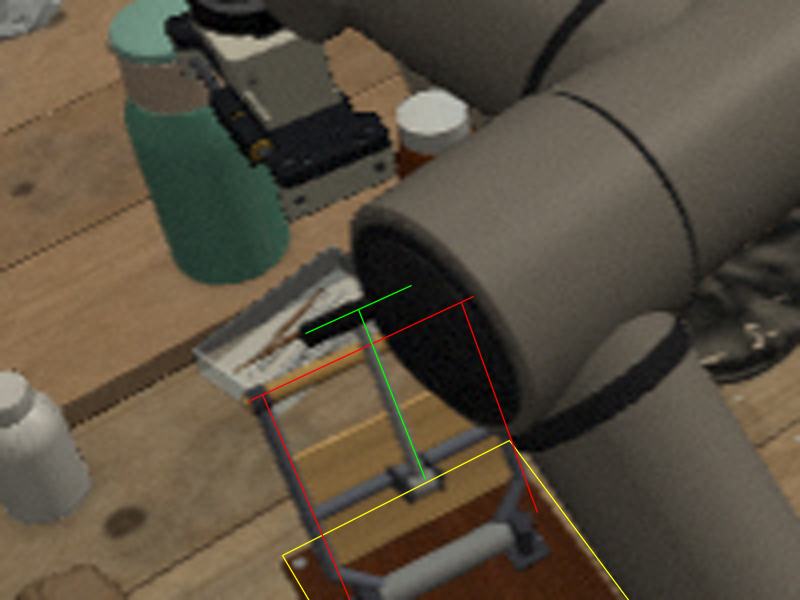

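The wrist view shows the foot bar at about (243,230), under my model line, so the fit holds. I'll go down in front of the foot and sweep it backward.

>>> apply_moves(
  increments=[
    {"grip":0,"linear":[0,0,-30],"turn":[0,0,0]},
    {"grip":0,"linear":[0,0,-60],"turn":[0,0,0]},
    {"grip":0,"linear":[0,0,-77],"turn":[0,0,0]},
    {"grip":0,"linear":[0,0,-77],"turn":[0,0,0]},
    {"grip":0,"linear":[-10,1,-77],"turn":[0,0,0]},
    {"grip":0,"linear":[-20,2,-77],"turn":[0,0,0]},
    {"grip":0,"linear":[-30,3,-77],"turn":[0,0,0]},
    {"grip":0,"linear":[-40,4,-77],"turn":[0,0,0]},
    {"grip":0,"linear":[-50,5,-77],"turn":[0,0,0]},
    {"grip":0,"linear":[-55,6,-77],"turn":[0,0,0]},
  ],
)

```text
time: 3.25
tool_pos: [0.6521, 0.1745, 0.253]
tool_rot: [-3.139, -0.019, -0.113]
contact_force: [6.2, -2.9, 18.9]
opening: 0.0007
```

```bash
python3 look.py b .45 0.2 wrist side
```

```text
3.25 [0.6521 0.1745 0.253 ] [-3.139 -0.019 -0.113] [ 6.2 -2.9 18.9] 0.0007 [ 0.15  0.61  1.02 -0.    1.49  0.26]
```

View pics/b_wrist.png

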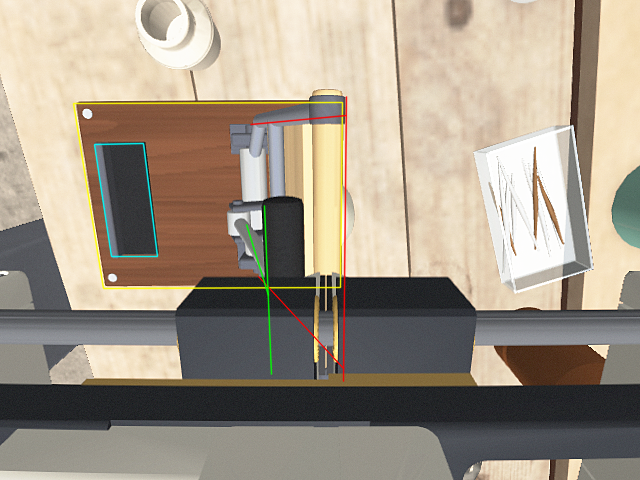

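View pics/b_side.png

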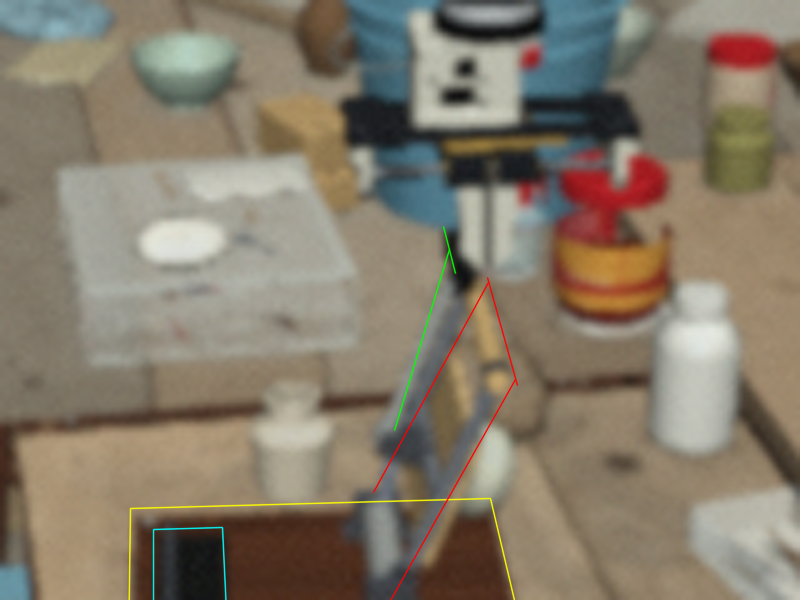

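The foot is at about (284,240), just behind the fingers. The rail has drifted too, so the frame may be lifting instead of the kickstand swinging. I'll hold for a moment and re-read the forces.

>>> apply_moves(
  increments=[
    {"grip":0,"linear":[0,0,0],"turn":[0,0,0]},
    {"grip":0,"linear":[0,0,0],"turn":[0,0,0]},
  ],
)

```text
time: 3.55
tool_pos: [0.6521, 0.1745, 0.2522]
tool_rot: [-3.139, -0.018, -0.114]
contact_force: [6.2, -2.5, 17.3]
opening: 0.0006
```

```bash
python3 look.py c .38 0.0 wrist side scene
```

```text
3.55 [0.6521 0.1745 0.2522] [-3.139 -0.018 -0.114] [ 6.2 -2.5 17.3] 0.0006 [ 0.15  0.61  1.02 -0.    1.5   0.26]
```

View pics/c_wrist.png

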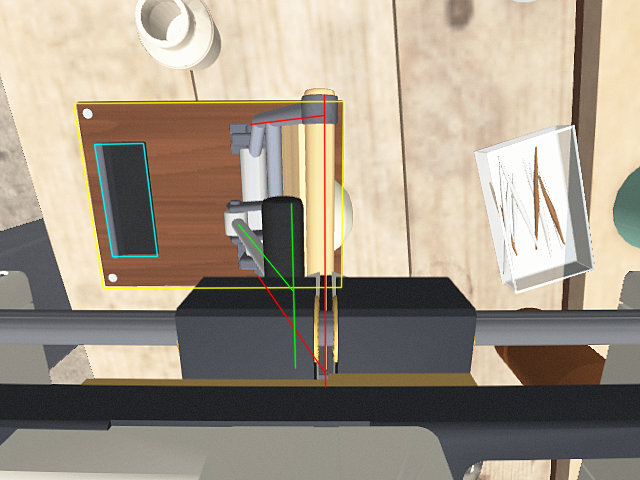

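View pics/c_side_raw.png

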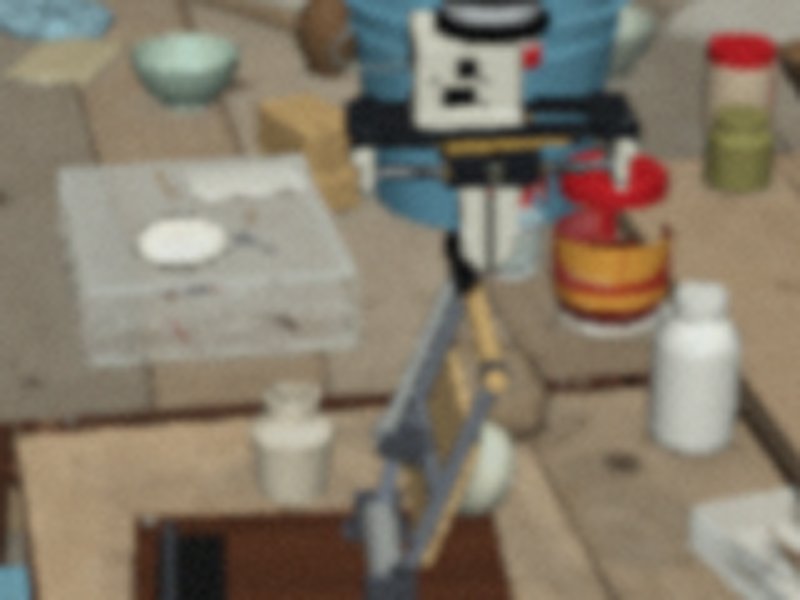

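View pics/c_scene_raw.png

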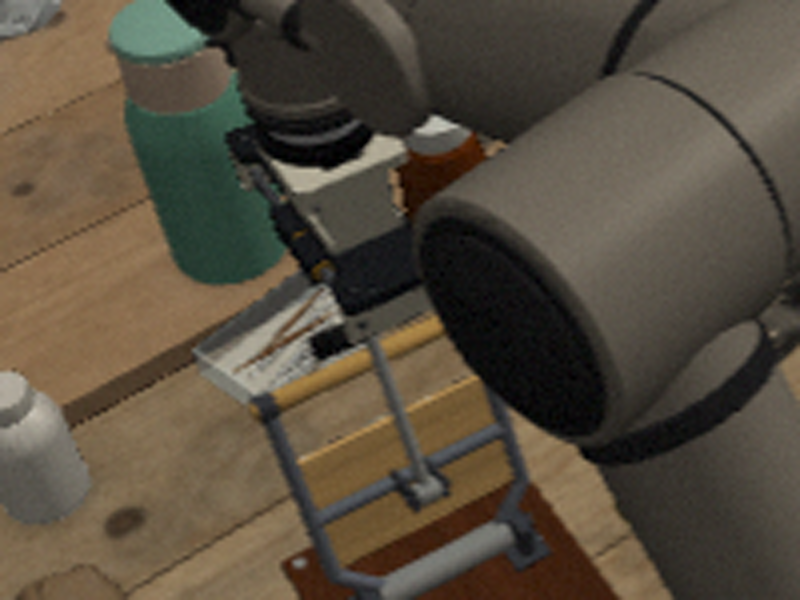

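The side view shows tapered fingertips (about (460,235) to (485,268)). The taper rode on the foot bar and pressed it down, which lifted the frame slightly. I'll back off, go up, and come down with the jaws part open around the bar, so a flat pad does the pushing.

>>> apply_moves(
  increments=[
    {"grip":0,"linear":[10,-1,5],"turn":[0,0,0]},
    {"grip":0,"linear":[20,-2,10],"turn":[0,0,0]},
    {"grip":0,"linear":[35,-4,20],"turn":[0,0,0]},
    {"grip":0,"linear":[45,-5,40],"turn":[0,0,0]},
    {"grip":0.5,"linear":[45,-5,72],"turn":[0,0,0]},
    {"grip":0.5,"linear":[35,-3,72],"turn":[0,0,0]},
    {"grip":0.5,"linear":[15,-1,72],"turn":[0,0,0]},
    {"grip":0.5,"linear":[5,0,72],"turn":[0,0,0]},
    {"grip":0.5,"linear":[5,0,72],"turn":[0,0,0]},
    {"grip":0.5,"linear":[5,0,72],"turn":[0,0,0]},
  ],
)

```text
time: 4.7
tool_pos: [0.6535, 0.1755, 0.3178]
tool_rot: [-3.141, -0.003, -0.112]
contact_force: [1.0, -0.1, 0.1]
opening: 0.0433
```

```bash
python3 look.py d .45 0.0 wrist side
```

```text
4.7 [0.6535 0.1755 0.3178] [-3.141e+00 -3.000e-03 -1.120e-01] [ 1.  -0.1  0.1] 0.0433 [ 0.15  0.61  0.85 -0.    1.68  0.26]
```

View pics/d_wrist.png

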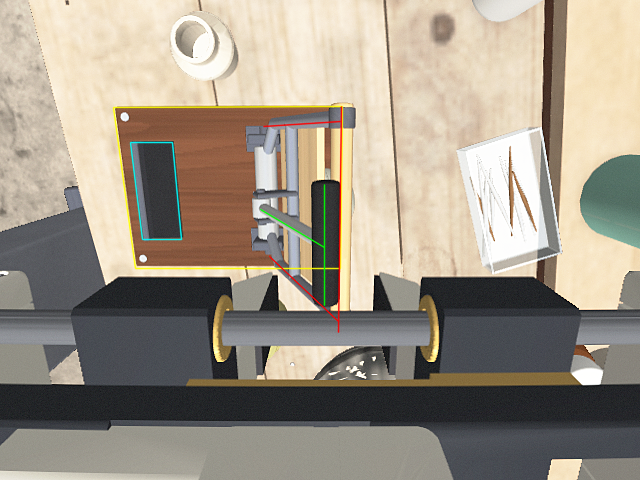

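View pics/d_side.png

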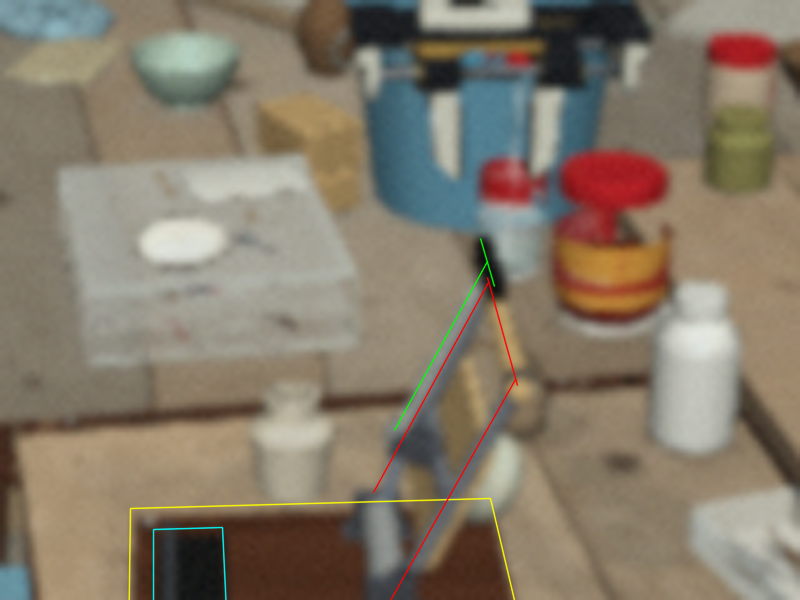

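The foot bar is centred between the jaws at (326,245), and the frame is back on its stop. Next I'll go down around it and sweep it backward.

>>> apply_moves(
  increments=[
    {"grip":0.5,"linear":[0,0,-30],"turn":[0,0,0]},
    {"grip":0.5,"linear":[0,0,-60],"turn":[0,0,0]},
    {"grip":0.5,"linear":[0,0,-84],"turn":[0,0,0]},
    {"grip":0.5,"linear":[0,0,-84],"turn":[0,0,0]},
    {"grip":0.5,"linear":[-8,1,-84],"turn":[0,0,0]},
    {"grip":0.5,"linear":[-16,2,-84],"turn":[0,0,0]},
    {"grip":0.5,"linear":[-25,3,-82],"turn":[0,0,0]},
    {"grip":0.5,"linear":[-35,4,-80],"turn":[0,0,0]},
    {"grip":0.5,"linear":[-45,5,-78],"turn":[0,0,0]},
    {"grip":0.5,"linear":[-50,6,-76],"turn":[0,0,0]},
  ],
)

```text
time: 5.8
tool_pos: [0.6022, 0.1824, 0.2406]
tool_rot: [-3.141, -0.0, -0.111]
contact_force: [0.9, -0.1, 0.4]
opening: 0.0459
```

```bash
python3 look.py e .45 0.25 wrist side
```

```text
5.8 [0.6022 0.1824 0.2406] [-3.141 -0.    -0.111] [ 0.9 -0.1  0.4] 0.0459 [0.17 0.53 1.19 0.   1.42 0.28]
```

View pics/e_wrist.png

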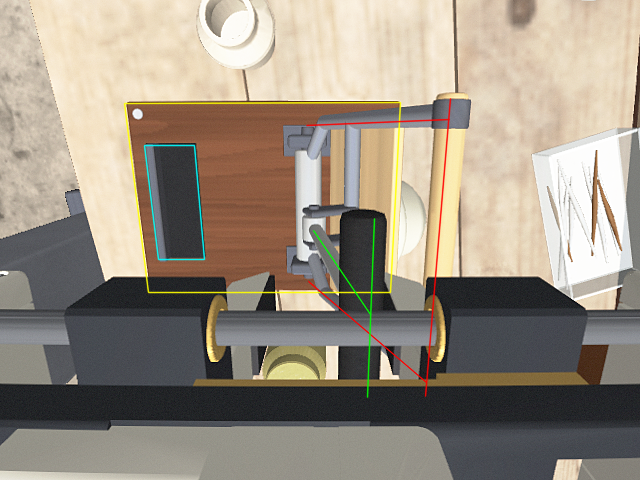

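View pics/e_side.png

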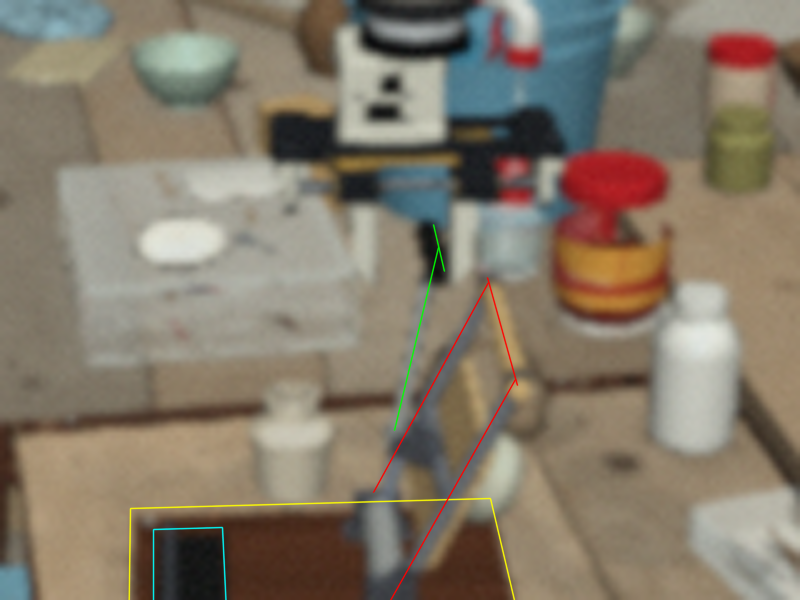

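The kickstand is swinging freely between the fingers, with the frame still on its stop. I'll carry it past vertical, then lift off so it falls.

>>> apply_moves(
  increments=[
    {"grip":0.5,"linear":[-12,1,0],"turn":[0,0,0]},
    {"grip":0.5,"linear":[-24,3,0],"turn":[0,0,0]},
    {"grip":0.5,"linear":[-36,4,0],"turn":[0,0,0]},
    {"grip":0.5,"linear":[-48,5,-2],"turn":[0,0,0]},
    {"grip":0.5,"linear":[-60,7,-5],"turn":[0,0,0]},
    {"grip":0.5,"linear":[-66,7,10],"turn":[0,0,0]},
    {"grip":0.5,"linear":[-66,7,40],"turn":[0,0,0]},
    {"grip":0.5,"linear":[-66,7,70],"turn":[0,0,0]},
    {"grip":0.5,"linear":[-66,7,70],"turn":[0,0,0]},
    {"grip":0.5,"linear":[-66,7,70],"turn":[0,0,0]},
  ],
)

```text
time: 6.9
tool_pos: [0.5378, 0.1891, 0.311]
tool_rot: [-3.141, -0.002, -0.112]
contact_force: [0.1, -0.9, -0.8]
opening: 0.0461
```

```bash
python3 look.py f .45 2.288 wrist side
```

```text
6.9 [0.5378 0.1891 0.311 ] [-3.141e+00 -2.000e-03 -1.120e-01] [ 0.1 -0.9 -0.8] 0.0461 [ 0.2   0.38  1.24 -0.    1.52  0.32]
```

View pics/f_wrist.png

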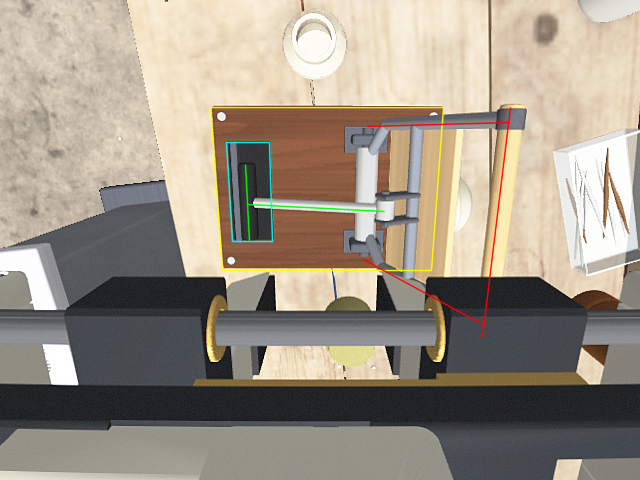

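View pics/f_side.png

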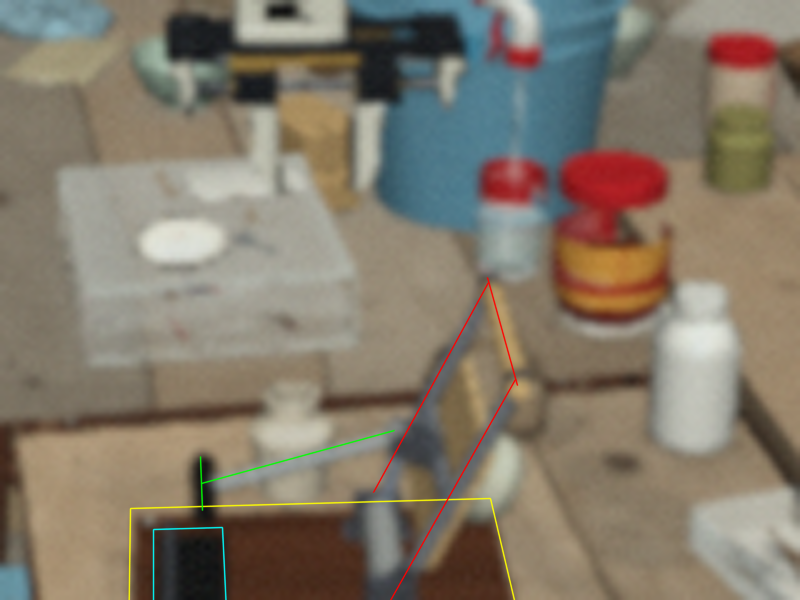

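The kickstand is fully down: the foot at wrist (247,200) and side (203,485) matches the 2.288 model. Now I'll move over the rail and go down around it with the jaws open.

>>> apply_moves(
  increments=[
    {"grip":0.85,"linear":[40,-4,0],"turn":[0,0,0]},
    {"grip":0.85,"linear":[80,-9,0],"turn":[0,0,0]},
    {"grip":0.85,"linear":[115,-13,0],"turn":[0,0,0]},
    {"grip":0.85,"linear":[128,-14,0],"turn":[0,0,0]},
    {"grip":0.85,"linear":[128,-14,-20],"turn":[0,0,0]},
    {"grip":0.85,"linear":[128,-14,-50],"turn":[0,0,0]},
    {"grip":0.85,"linear":[128,-14,-70],"turn":[0,0,0]},
    {"grip":0.85,"linear":[128,-14,-70],"turn":[0,0,0]},
    {"grip":0.85,"linear":[128,-14,-70],"turn":[0,0,0]},
  ],
)

```text
time: 7.9
tool_pos: [0.6652, 0.1751, 0.2394]
tool_rot: [3.141, 0.001, -0.112]
contact_force: [-0.2, -0.4, -0.3]
opening: 0.0782
```

```bash
python3 look.py g .45 2.288 wrist side
```

```text
7.9 [0.6652 0.1751 0.2394] [ 3.141e+00  1.000e-03 -1.120e-01] [-0.2 -0.4 -0.3] 0.0782 [ 0.15  0.65  0.97 -0.    1.52  0.26]
```

View pics/g_wrist.png

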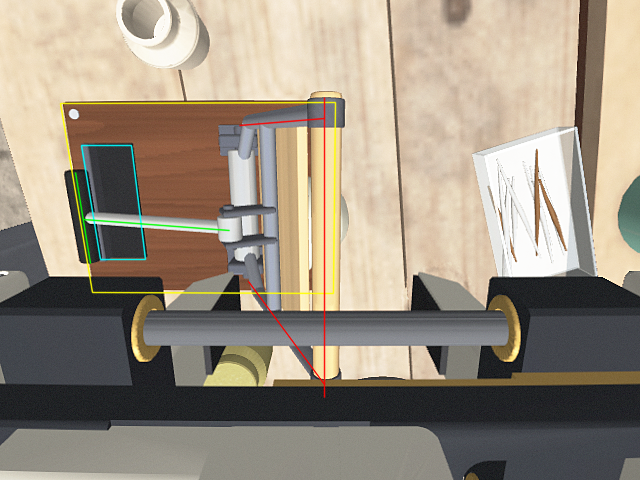

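View pics/g_side.png

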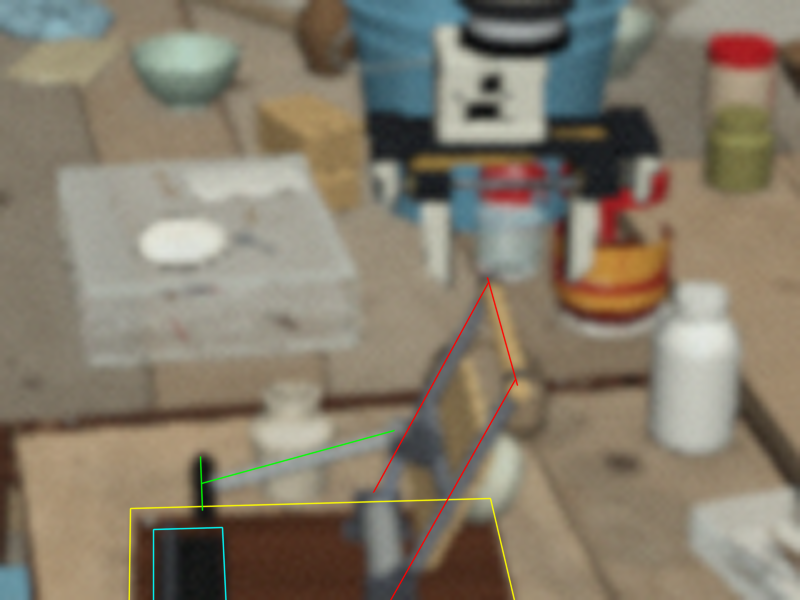

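The rail is centred between the jaws at x≈326 px. I'll go down and close.

>>> apply_moves(
  grip_force=10,
  increments=[
    {"grip":0.85,"linear":[0,0,-20],"turn":[0,0,0]},
    {"grip":0.85,"linear":[0,0,-40],"turn":[0,0,0]},
    {"grip":0.85,"linear":[0,0,-59],"turn":[0,0,0]},
    {"grip":0.85,"linear":[0,0,-59],"turn":[0,0,0]},
    {"grip":0.3,"linear":[1,0,-59],"turn":[0,0,0]},
    {"grip":0.1,"linear":[1,0,-59],"turn":[0,0,0]},
    {"grip":0,"linear":[1,0,-59],"turn":[0,0,0]},
    {"grip":0,"linear":[1,0,-59],"turn":[0,0,0]},
    {"grip":0,"linear":[1,0,-59],"turn":[0,0,0]},
    {"grip":0,"linear":[1,0,-59],"turn":[0,0,0]},
  ],
)

```text
time: 9.0
tool_pos: [0.6664, 0.1752, 0.181]
tool_rot: [-3.142, -0.0, -0.112]
contact_force: [0.0, 0.5, 0.9]
opening: 0.0346
```

```bash
python3 look.py h .45 2.288 side
python3 -c "
import numpy as np
for l in (.45,.4,.35,.3,.25,.2,.15,.1,.05,0):
    d=.185*(np.sin(l)-np.sin(.45));print(l,(1e3*d*.9937).round(1),(-1e3*d*.1121).round(1),(1e3*.185*(np.cos(l)-np.cos(.45))).round(1))"
```

```text
9.0 [0.6664 0.1752 0.181 ] [-3.142 -0.    -0.112] [0.  0.5 0.9] 0.0346 [ 0.15  0.68  1.07 -0.    1.38  0.26]
0.45 0.0 -0.0 0.0
0.4 -8.4 0.9 3.8
0.35 -16.9 1.9 7.2
0.3 -25.6 2.9 10.2
0.25 -34.5 3.9 12.7
0.2 -43.4 4.9 14.7
0.15 -52.5 5.9 16.3
0.1 -61.6 7.0 17.5
0.05 -70.8 8.0 18.2
0 -80.0 9.0 18.4
```

View pics/h_side.png

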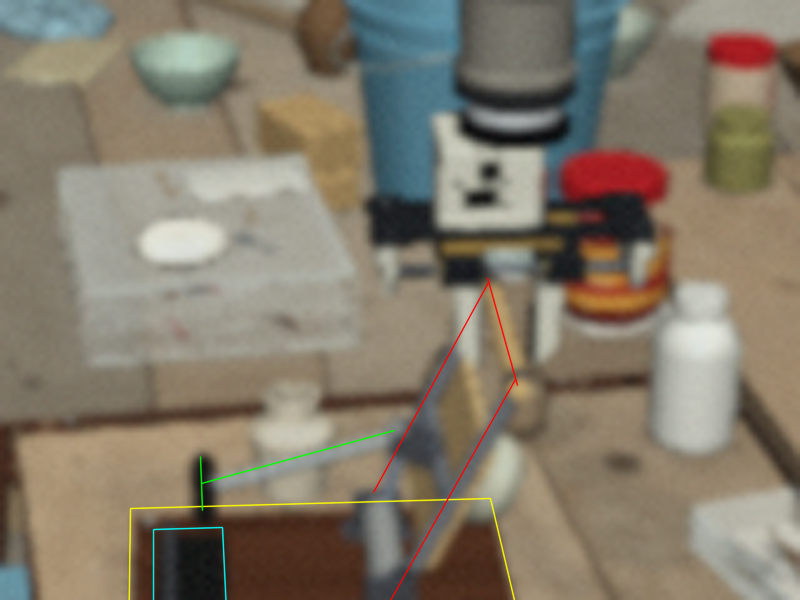

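The fingers are still closing, at 35 mm. I'll wait.

>>> apply_moves(
  grip_force=10,
  increments=[
    {"grip":0,"linear":[0,0,0],"turn":[0,0,0]},
    {"grip":0,"linear":[0,0,0],"turn":[0,0,0]},
    {"grip":0,"linear":[0,0,0],"turn":[0,0,0]},
    {"grip":0,"linear":[0,0,0],"turn":[0,0,0]},
    {"grip":0,"linear":[0,0,0],"turn":[0,0,0]},
    {"grip":0,"linear":[0,0,0],"turn":[0,0,0]},
  ],
)

```text
time: 9.65
tool_pos: [0.6653, 0.1753, 0.1806]
tool_rot: [3.141, 0.002, -0.111]
contact_force: [-4.5, -0.1, 1.5]
opening: 0.0156
```

The rail is gripped (15.6 mm opening). I'll raise it along the arc.

>>> apply_moves(
  grip_force=10,
  increments=[
    {"grip":0,"linear":[-4,0,2],"turn":[0,0,0]},
    {"grip":0,"linear":[-8,1,4],"turn":[0,0,0]},
    {"grip":0,"linear":[-13,1,5.5],"turn":[0,0,0]},
    {"grip":0,"linear":[-17,2,7],"turn":[0,0,0]},
    {"grip":0,"linear":[-21,2,8.7],"turn":[0,0,0]},
    {"grip":0,"linear":[-26,3,10],"turn":[0,0,0]},
    {"grip":0,"linear":[-30,3,11.5],"turn":[0,0,0]},
    {"grip":0,"linear":[-34,4,12.5],"turn":[0,0,0]},
    {"grip":0,"linear":[-39,4,13.7],"turn":[0,0,0]},
    {"grip":0,"linear":[-43,5,14.7],"turn":[0,0,0]},
  ],
)

```text
time: 10.65
tool_pos: [0.6234, 0.18, 0.1965]
tool_rot: [-3.142, -0.002, -0.112]
contact_force: [2.9, -1.2, 2.8]
opening: 0.0158
```

```bash
python3 look.py i .21 2.288 side
```

```text
10.65 [0.6234 0.18   0.1965] [-3.142e+00 -2.000e-03 -1.120e-01] [ 2.9 -1.2  2.8] 0.0158 [ 0.16  0.59  1.2  -0.    1.35  0.28]
```

View pics/i_side.png

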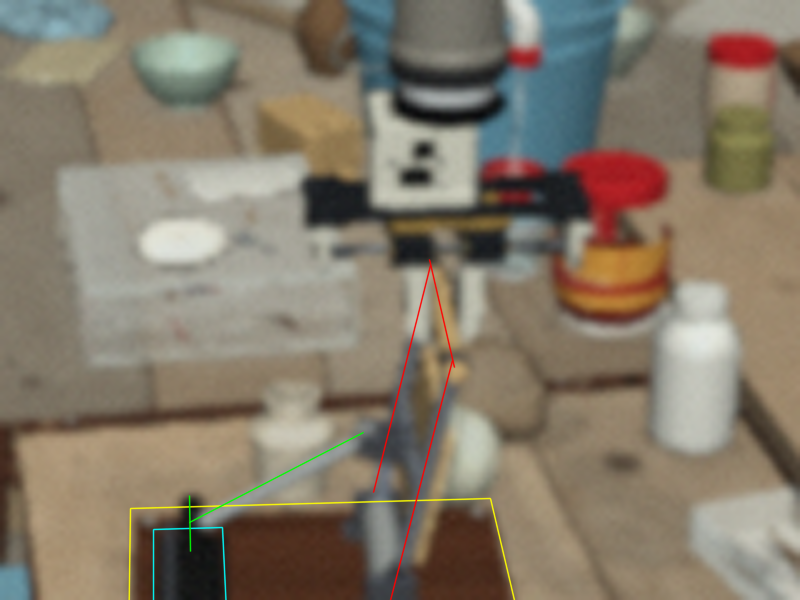

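Frame and kickstand follow the model at lean 0.21. I'll continue slowly.

>>> apply_moves(
  grip_force=10,
  increments=[
    {"grip":0,"linear":[-4,0.5,0.7],"turn":[0,0,0]},
    {"grip":0,"linear":[-8,1,1.4],"turn":[0,0,0]},
    {"grip":0,"linear":[-12,1.4,2],"turn":[0,0,0]},
    {"grip":0,"linear":[-16,1.8,2.6],"turn":[0,0,0]},
    {"grip":0,"linear":[-19,2.1,2.9],"turn":[0,0,0]},
    {"grip":0,"linear":[-22,2.5,3.1],"turn":[0,0,0]},
    {"grip":0,"linear":[-25,2.8,3.3],"turn":[0,0,0]},
    {"grip":0,"linear":[-28,3.1,3.5],"turn":[0,0,0]},
    {"grip":0,"linear":[-30,3.4,3.6],"turn":[0,0,0]},
    {"grip":0,"linear":[-30,3.4,3.6],"turn":[0,0,0]},
  ],
)

```text
time: 11.7
tool_pos: [0.5928, 0.1834, 0.1989]
tool_rot: [3.141, 0.001, -0.111]
contact_force: [0.4, -1.4, 5.0]
opening: 0.0153
```

>>> apply_moves(
  grip_force=10,
  increments=[
    {"grip":0,"linear":[-1,0.1,0],"turn":[0,0,0]},
    {"grip":0,"linear":[-2,0.2,0],"turn":[0,0,0]},
    {"grip":0,"linear":[-3,0.3,0.1],"turn":[0,0,0]},
    {"grip":0,"linear":[-3,0.3,0.1],"turn":[0,0,0]},
  ],
)

```text
time: 12.1
tool_pos: [0.5901, 0.1837, 0.1989]
tool_rot: [3.141, 0.001, -0.112]
contact_force: [0.7, -1.9, 2.9]
opening: 0.0158
```

```bash
python3 look.py j .02 2.288 side wrist
```

```text
12.1 [0.5901 0.1837 0.1989] [ 3.141e+00  1.000e-03 -1.120e-01] [ 0.7 -1.9  2.9] 0.0158 [ 0.18  0.54  1.29 -0.    1.31  0.29]
```

View pics/j_side.png

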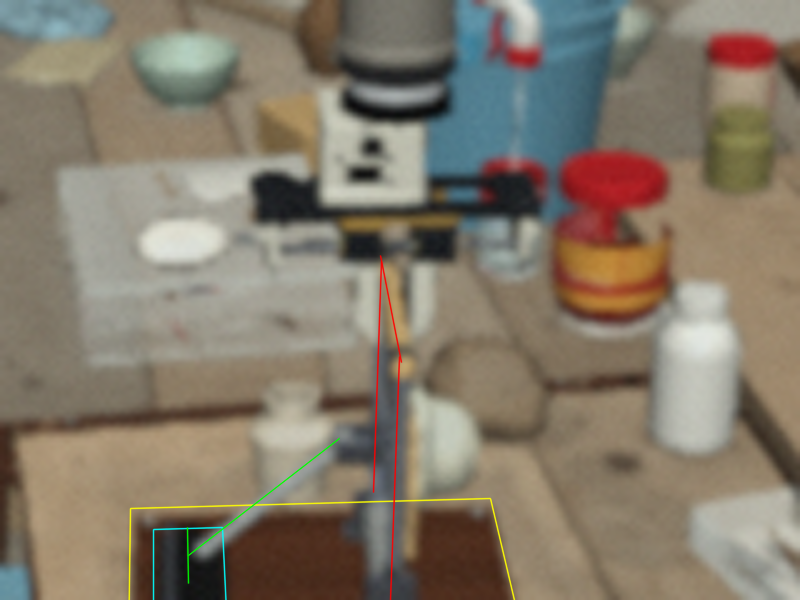

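View pics/j_wrist.png

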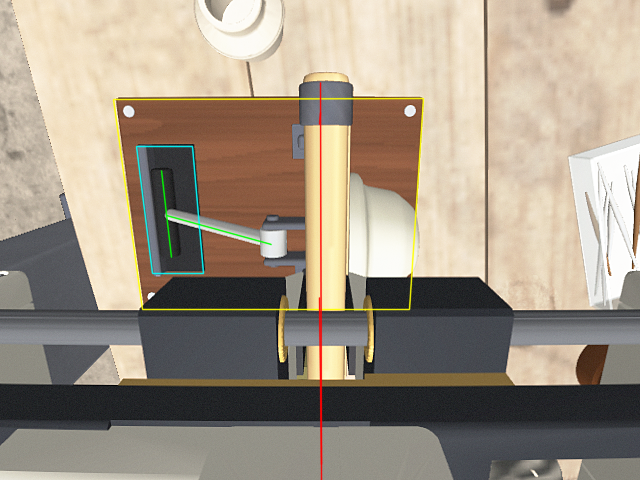

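The rail is about 4 mm short of upright, the foot is just above the rubber, and there's no firm contact yet. I'll go on in 1 mm steps and watch the force.

>>> apply_moves(
  increments=[
    {"grip":0,"linear":[-1,0.1,0],"turn":[0,0,0]},
    {"grip":0,"linear":[-2,0.2,0],"turn":[0,0,0]},
    {"grip":0,"linear":[-2,0.2,0],"turn":[0,0,0]},
    {"grip":0,"linear":[-2,0.2,0],"turn":[0,0,0]},
  ],
)

```text
time: 12.6
tool_pos: [0.5881, 0.184, 0.1989]
tool_rot: [3.141, 0.001, -0.112]
contact_force: [1.6, -2.1, 2.1]
opening: 0.0157
```

>>> apply_moves(
  increments=[
    {"grip":0,"linear":[-1,0.1,0],"turn":[0,0,0]},
    {"grip":0,"linear":[-2,0.2,0],"turn":[0,0,0]},
    {"grip":0,"linear":[-2,0.2,0],"turn":[0,0,0]},
    {"grip":0,"linear":[-2,0.2,0],"turn":[0,0,0]},
  ],
)

```text
time: 13.0
tool_pos: [0.5862, 0.1843, 0.199]
tool_rot: [3.141, 0.0, -0.112]
contact_force: [0.8, -2.1, -0.1]
opening: 0.0154
```

>>> apply_moves(
  increments=[
    {"grip":0,"linear":[-1,0.1,0],"turn":[0,0,0]},
    {"grip":0,"linear":[-2,0.2,0],"turn":[0,0,0]},
    {"grip":0,"linear":[-2,0.2,0],"turn":[0,0,0]},
    {"grip":0,"linear":[-2,0.2,0],"turn":[0,0,0]},
  ],
)

```text
time: 13.4
tool_pos: [0.5844, 0.1845, 0.1991]
tool_rot: [3.142, -0.0, -0.112]
contact_force: [1.4, -1.3, 0.6]
opening: 0.0155
```

```bash
python3 look.py k 0 2.288 side wrist
```

```text
13.4 [0.5844 0.1845 0.1991] [ 3.142 -0.    -0.112] [ 1.4 -1.3  0.6] 0.0155 [ 0.18  0.52  1.31 -0.    1.31  0.29]
```

View pics/k_side_raw.png

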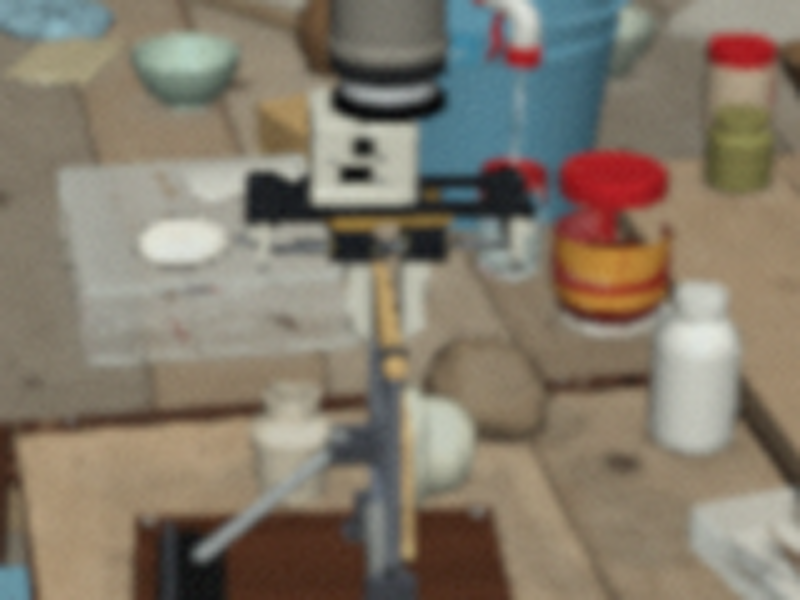

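View pics/k_wrist.png

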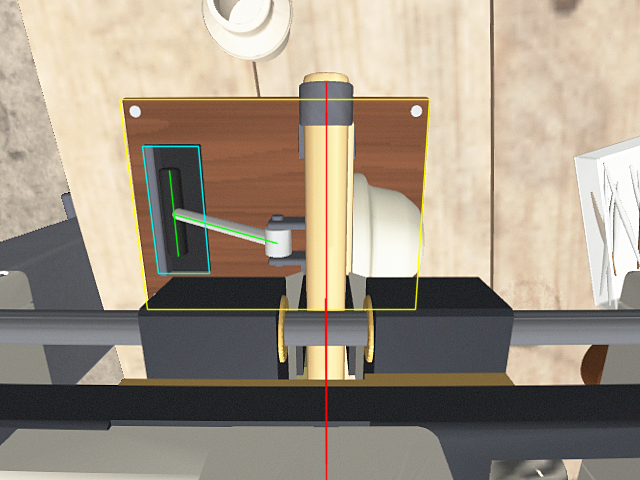

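Nearly upright, with only about 1 N so far. I'll keep going in 1 mm steps until there's a clear reaction.

>>> apply_moves(
  increments=[
    {"grip":0,"linear":[-1,0.1,0],"turn":[0,0,0]},
    {"grip":0,"linear":[-1,0.1,0],"turn":[0,0,0]},
    {"grip":0,"linear":[-1,0.1,0],"turn":[0,0,0]},
  ],
)

```text
time: 13.8
tool_pos: [0.5833, 0.1846, 0.1991]
tool_rot: [3.142, -0.0, -0.112]
contact_force: [2.2, -0.9, -0.4]
opening: 0.0156
```

>>> apply_moves(
  increments=[
    {"grip":0,"linear":[-1,0.1,0],"turn":[0,0,0]},
    {"grip":0,"linear":[-1,0.1,0],"turn":[0,0,0]},
    {"grip":0,"linear":[-1,0.1,0],"turn":[0,0,0]},
  ],
)

```text
time: 14.1
tool_pos: [0.5823, 0.1847, 0.1991]
tool_rot: [-3.142, 0.0, -0.112]
contact_force: [1.8, -0.8, -0.6]
opening: 0.0156
```

>>> apply_moves(
  increments=[
    {"grip":0,"linear":[-1,0.1,0],"turn":[0,0,0]},
    {"grip":0,"linear":[-1,0.1,0],"turn":[0,0,0]},
    {"grip":0,"linear":[-1,0.1,0],"turn":[0,0,0]},
  ],
)

```text
time: 14.4
tool_pos: [0.5819, 0.1848, 0.1992]
tool_rot: [-3.141, -0.001, -0.112]
contact_force: [4.4, -2.2, -1.1]
opening: 0.0154
```

>>> apply_moves(
  increments=[
    {"grip":0,"linear":[-0.7,0.1,0],"turn":[0,0,0]},
    {"grip":0,"linear":[-0.7,0.1,0],"turn":[0,0,0]},
    {"grip":0,"linear":[-0.7,0.1,0],"turn":[0,0,0]},
    {"grip":0,"linear":[-0.7,0.1,0],"turn":[0,0,0]},
    {"grip":0,"linear":[-0.7,0.1,0],"turn":[0,0,0]},
  ],
)

```text
time: 14.9
tool_pos: [0.5818, 0.1848, 0.1993]
tool_rot: [-3.141, -0.003, -0.112]
contact_force: [6.6, -1.1, -1.3]
opening: 0.0158
```

```bash
python3 look.py l 0 2.288 side wrist scene
```

```text
14.9 [0.5818 0.1848 0.1993] [-3.141e+00 -3.000e-03 -1.120e-01] [ 6.6 -1.1 -1.3] 0.0158 [ 0.18  0.52  1.32 -0.    1.3   0.29]
```

View pics/l_wrist_raw.png

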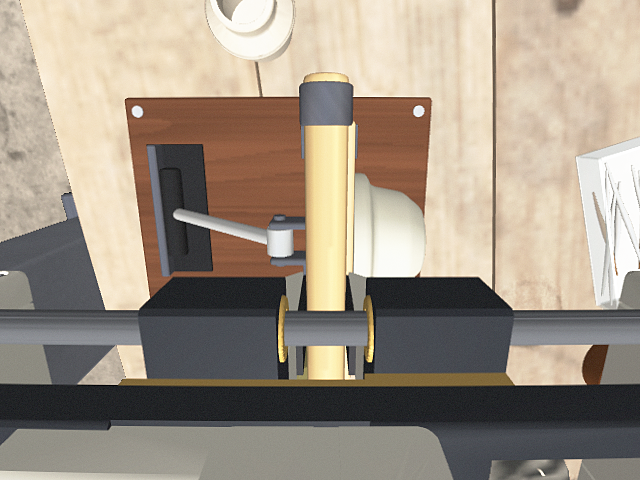

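View pics/l_side_raw.png

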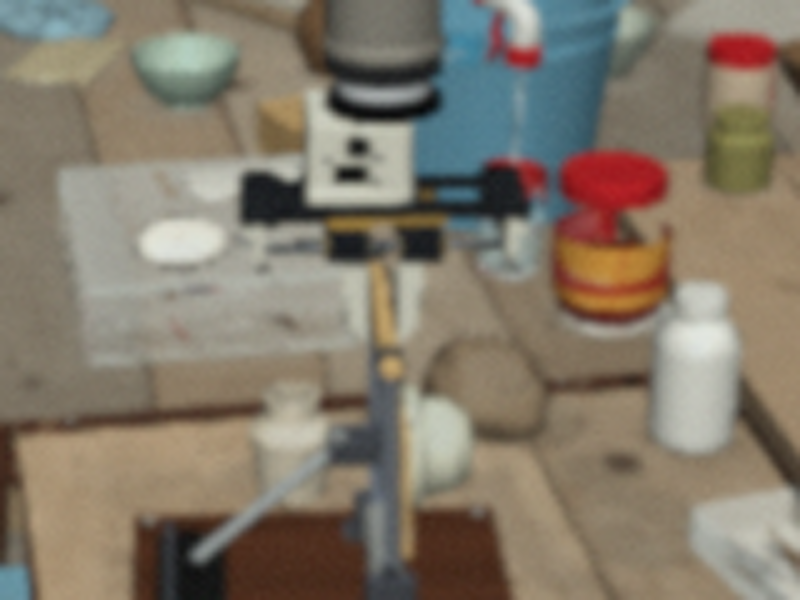

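View pics/l_scene_raw.png

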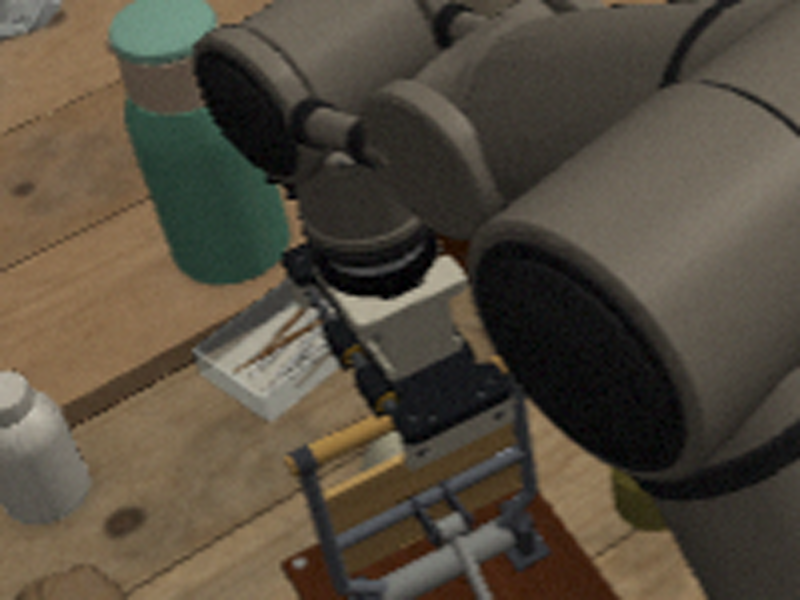

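The frame has stopped firmly: 0.7 mm more command moved it only 0.1 mm and added 2 N. The foot at wrist (172,210) lies on the rubber against the toe stop. One steadiness check, then hand in.

>>> apply_moves(
  increments=[
    {"grip":0,"linear":[0,0,0],"turn":[0,0,0]},
    {"grip":0,"linear":[0,0,0],"turn":[0,0,0]},
    {"grip":0,"linear":[0,0,0],"turn":[0,0,0]},
    {"grip":0,"linear":[0,0,0],"turn":[0,0,0]},
    {"grip":0,"linear":[0,0,0],"turn":[0,0,0]},
    {"grip":0,"linear":[0,0,0],"turn":[0,0,0]},
  ],
)

```text
time: 15.65
tool_pos: [0.5818, 0.1848, 0.1992]
tool_rot: [-3.141, -0.003, -0.112]
contact_force: [6.2, -1.1, -2.0]
opening: 0.0155
```

```bash
python3 -c "
from cell import hand_in
print(hand_in())"
```

```text
the job is handed in; nothing more can be done
None
```

I swung the kickstand over and let it fall to its stop. I then gripped the top rail, raised the frame to upright, and handed in at about 15.7 s while still holding the rail.

- **Final checks:** The frame had stopped firmly. Another 0.7 mm of commanded push moved it only 0.1 mm. The wrist camera showed the foot on the rubber against the toe stop. The push toward the kickstand held steady at about 6 N, with the fingers closed on the rail at 15.5 mm.
- **Small mismatch:** The rail stopped about 3 mm further back than my camera estimate of upright, roughly 0.02 rad. That is within the fit's uncertainty, and the force pattern fits the toe stop.
- **First attempt failed:** My first push on the kickstand, with closed fingers, didn't swing it. The tapered fingertips pressed the foot down with up to 19 N and lifted the frame about 0.08 rad. I backed off, the frame settled back on its stop, and the second push with the jaws around the foot worked.
- **Other things on the table:** I didn't touch any of them, and the pot and bottles in view looked unmoved. I did not check the mug, bowl or rib again at the end, and the arm mostly hid the tin.

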